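# Stand the slim carton up in the rack

### The arm

A 6-joint arm with a two-finger parallel gripper is mounted at the origin on a cart in front of the work surface, level with it; the furniture and walls round the work are solid. World frame = base frame: x ahead of the robot, y to its left, z up, the work surface at z = 0. Lengths are in mm, angles in rad, forces in N, time in s.
With the tool pointing down it reaches from about 300 to 775 mm from the base axis. Payload 14.6 kg.
Tool frame: the origin (TCP) lies between the finger pads; the fingertips stand 22 mm ahead of it and the grasp point (between the pads) lies 3 mm ahead of it; z points along the fingers, y is the direction in which the jaws open and shut (so a half turn about z gives the same grasp; the last joint's range is limited). The gripper opens to 85 mm and grips with 20 to 120 N. Pads are 22 mm wide; open, the fingers measure 114 mm over their backs; the gripper's body (76 mm by 85 mm) begins 54 mm behind the grasp point. The pads swing forward as they close: fully open they stand 13 mm farther back than shut.
Start: joints at [-1.223, 0.3, 1.521, -0, 1.321, -0.067], TCP at [221.646, -503.351, 253.281] pointing down, gripper open.
Joint ranges: [-3.03, 3.03], [-0.79, 2.21], [0.23, 2.52], [-1.04, 4.18], [0, 3.07], [-2.55, 2.55]. Speed limits (rad/s): [2.22, 2.22, 2.57, 3.14, 3.14, 3.14].

### API

Orientations are given as a 3x3 rotation matrix whose columns are the frame's x, y, z axes.
In Python, from station import observe, read_camera, sign_off gives the robot as it stands.
- The arm moves only by the shell command python3 -m crank 'ROWS' [OPENING] [FORCE]. ROWS is JSON, a list of rows, each an object with "xyz": the shift along the world's x, y, z in mm, a list of three; "delta_rot": the turn, a rotation vector about the world's x, y, z in rad, a list of three. In form: [{"xyz": [tx, ty, tz], "delta_rot": [ax, ay, az]}, ...]. A call has 1 to 8 rows; each row shifts and turns the commanded pose from where the row before left it; what a row does not reach is not made up. A row lasts 1/10 s, in which the tool goes at most 50 mm and 8.59 degrees, less where a joint would pass 70% of its speed; a pose out of reach is approached as far as the arm can. A call with a gripper value outside its range is refused whole. OPENING is the closure, from 0 (fully open) to 1 (shut), set as the call begins (- or left out, the last holds). The fingers move at their own pace and stop on an object; FORCE is the grip in N (left out, the last holds). Time passes only in rows, so rows that do not move let the fingers close. It gives the time, the measured TCP pose, the force and the opening at its end, in the units of the state.
- observe(): the state, without advancing time (a new reading comes with each control period).
- read_camera(name): name is "scene" or "top" or "wrist"; returns a dict with "img" (400x640x3 uint8, blue, green, red), "depth" (400x640 float32, mm along the optical axis (not along the pixel's ray), 0 where there is no reading), "mtx" (3x3 intrinsics, pixels), "R" (3x3) and "t" (3): a world point X has camera coordinates R X + t; the wrist camera has in their place "mount" (4x4, takes a point from camera to tool coordinates, whose origin is the TCP and whose axes are the flange's). Camera axes: x right, y down, z forward; pixel columns grow to the right and rows downward; lengths in mm; the calibration is good to about 2 mm. The wrist camera is an equidistant fisheye: a pixel r from the principal point sees the ray r / f radians off the axis. A picture is of the moment at which its call begins: read the wrist's pose just before it.
- sign_off(): hands the job in, once; it reports no verdict.
The state is a dict: "time": time; "joint_positions": joint angles; "joint_velocities": joint speeds; "effort": joint torques, N m; "eef_pos": TCP position; "tcp_rot": TCP orientation; "contact_force": force on the tool from outside, world axes, zero at the start; "ft_torque": the same for the moment, N m; "grip_width": finger opening in mm.
Only numpy, scipy, OpenCV 4.12 (cv2) and the standard library are available. Lean on these libraries where they do the work, as an engineer would, in place of code of your own. Each camera call takes 0.05 s, during which the arm holds its last target.

### The job

A slim carton lies flat on the bench; it is the twin of the one already standing in the low plywood rack. Stand it upright on one of its short ends in the empty bay of the rack, down on the bay's floor between the two long rails, and let it go. Leave the carton already in the rack and the square carton and small box on the bench as they are.

Things in the scene. Friction and masses are not known exactly. Their poses are not given: they have to be found in the camera images.
- slim_center (a point): Centre of the slim kraft carton lying flat on the bench, 100 x 60 x 28 mm, about 150 g, rigid, brown tape strip along its length, small blank label. x: along its 100 mm length; y: along its 60 mm width; z: through its 28 mm thickness, up as it lies (centre 14 mm above the bench). Either short end may become the foot. Its place swaps with the square carton's.
- rack_bay (a point): Floor centre of the empty bay of the low plywood rack (fixed; place and yaw vary), 10 mm above the bench. x: along the groove, away from the robot at yaw 0; y: across the groove, to the robot's left; z up. Bay 120 mm (x) by 48 mm (y) inside; rails and cross pieces round it 18 mm above its floor, 10 mm thick. Rack board 270 x 100 mm. The occupied bay is centred 130 mm away along -x.
- standing_center (a point): Centre of the twin carton (100 x 60 x 28 mm) already standing on its short end in the rack's other bay; its broad faces look along the rack's y, its z is up. Loose. Leave it. (Round about: right of the bench, past y = -0.55, stands a tall open shipping carton; on the bench's left, from x = 0.62 and y = 0.05 on, a shelf frame 0.3 m high. Keep the arm off both.)
- square_center (a point): Centre of a square flat kraft carton, 88 x 88 x 28 mm, lying on the bench. Loose. Bystander.
- small_box: Small kraft box, 51 x 50 x 66 mm high, standing on the bench; origin at the centre of its underside, z up. Loose. Bystander.

How it is judged (in metres and radians):
At the end, for the whole second after the job is handed in: The slim carton stands released in the empty bay on a short end: its length within 10 degrees of vertical, its centre within 16 mm of the bay's centre across the groove and 36 mm along it, and 44 to 56 mm above the bay's floor (foot on the floor) (angle between the x axis of slim_center and the z axis of rack_bay, either way round below 0.175 rad and y of slim_center in the frame of rack_bay between -0.016 and 0.016 m and x of slim_center in the frame of rack_bay between -0.036 and 0.036 m and z of slim_center in the frame of rack_bay between 0.044 and 0.056 m); the robot touches nothing.
It fails at once if the carton already in the rack was tipped or shoved by more than 30 mm (angle between standing_center's own z axis and vertical above 0.35 rad or distance of standing_center from where it was at the start of the episode above 0.03 m).
It fails at once if the square carton was moved by more than 30 mm (distance of square_center from where it was at the start of the episode above 0.03 m).
It fails at once if the small box was tipped or moved by more than 30 mm (angle between small_box's own z axis and vertical above 0.35 rad or distance of small_box from where it was at the start of the episode above 0.03 m).
It also fails if it takes over 38 s, if anything falls off the work surface, if the arm or the gripper's body presses on something with over 40 N, if the wrist force passes 120 N, or if a joint passes its speed limit or range.

## Working session

There is one attempt and no reset: what is moved stays moved. The work goes in short steps, Python scripts to look and compute and a shell command to move; the robot and the scene stay as the last step left them, time stands still between calls to the robot, and variables do not carry over. Pictures are saved under pics/ and viewed, and the job is handed in when it is done.

```bash
ls; mkdir -p pics
python3 - <<'E'
from station import observe, read_camera
import cv2,pickle
s=observe(); print({k:s[k] for k in ('time','eef_pos','tcp_rot','grip_width','contact_force')})
for n in ('scene','top','wrist'):
    c=read_camera(n); pickle.dump(c,open(f'{n}0.pkl','wb')); cv2.imwrite(f'pics/{n}0.png',c['img'])
    print(n,c['mtx'].tolist(), c.get('R'),c.get('t'),c.get('mount'))
E
```

```text
pics
{'time': 0.0, 'eef_pos': array([ 221.57416904, -503.16580906,  252.71145478]), 'tcp_rot': array([[ 9.15192032e-01,  4.03017821e-01, -4.24479612e-04],
       [ 4.03018042e-01, -9.15191388e-01,  1.08678191e-03],
       [ 4.95123938e-05, -1.16568709e-03, -9.99999319e-01]]), 'grip_width': 85.19336501462753, 'contact_force': array([ 0.37449423, -0.48281334,  1.27436276])}
scene [[399.9418773219389, 0.0, 321.0979719873213], [0.0, 399.9418773219389, 194.06021957484575], [0.0, 0.0, 1.0]] [[-0.88905459 -0.45735021 -0.02031535]
 [-0.1765386   0.38344576 -0.90653377]
 [ 0.42239325 -0.80237156 -0.42164418]] [465.07332651 173.94709396 643.18965033] None
top [[429.8471088137213, 0.0, 317.7367550657347], [0.0, 429.8471088137213, 200.41878262471323], [0.0, 0.0, 1.0]] [[ 3.37651016e-04 -9.99958632e-01  9.08954202e-03]
 [-9.91996815e-01 -1.48260285e-03 -1.26254192e-01]
 [ 1.26262445e-01 -8.97416688e-03 -9.91956279e-01]] [-72.71338042 530.8909146  870.13751542] None
wrist [[309.70691628693146, 0.0, 317.5070495516079], [0.0, 309.70691628693146, 196.793880590875], [0.0, 0.0, 1.0]] None None [[ 1.08016183e-04 -9.55658213e-01 -2.94478130e-01  7.53699279e+01]
 [ 9.99999826e-01 -6.78036076e-05  5.86845750e-04 -5.39692242e-01]
 [-5.80790640e-04 -2.94478142e-01  9.55658039e-01 -1.21055139e+02]
 [ 0.00000000e+00  0.00000000e+00  0.00000000e+00  1.00000000e+00]]
```

View pics/top0.png

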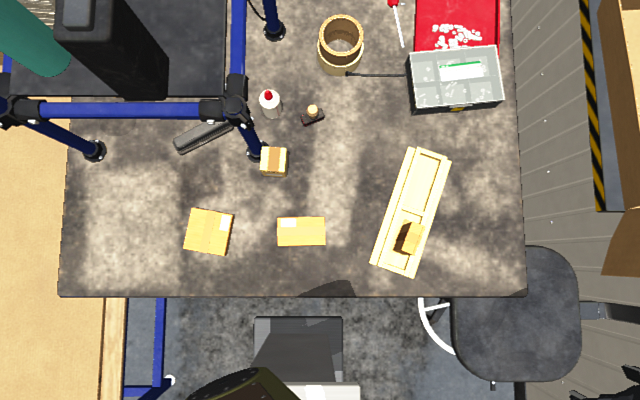

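View pics/scene0.png

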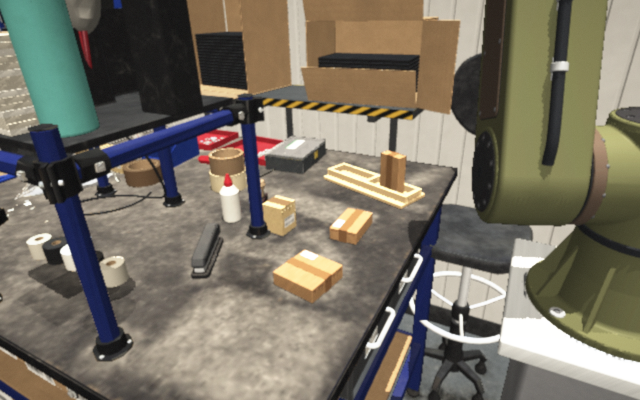

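View pics/wrist0.png

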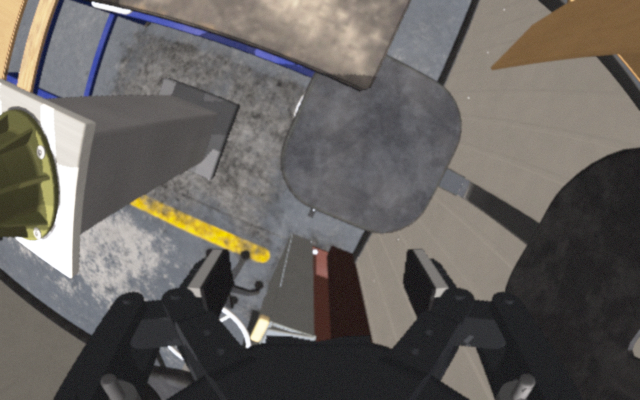

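Top view: square carton at (209,231), slim carton at (301,231), small box at (274,161). The rack runs from (395,270) to (430,150). Its standing carton is at (408,237), so the far bay is the empty one. Next I'll measure them.

```bash
cat > h.py <<'E'
import numpy as np, cv2, pickle
def ray(c,uv,z):
    uv=np.atleast_2d(np.asarray(uv,float)); d=np.c_[uv,np.ones(len(uv))]@np.linalg.inv(c['mtx']).T@c['R']
    o=-c['R'].T@c['t']; return o+d*((z-o[2])/d[:,2])[:,None]
def proj(c,X):
    p=(np.atleast_2d(X)@c['R'].T+c['t'])@c['mtx'].T; return p[:,:2]/p[:,2:]
def cloud(c):
    h,w=c['depth'].shape; u,v=np.meshgrid(np.arange(w),np.arange(h)); D=c['depth']
    P=np.dstack([u,v,np.ones_like(u)])@np.linalg.inv(c['mtx']).T*D[...,None]
    return (P-c['t'])@c['R']
E
python3 - <<'E'
from h import *
c=pickle.load(open('top0.pkl','rb')); img=c['img']
print('cam',-c['R'].T@c['t'])
W=cloud(c); 
for n,(u,v) in dict(slim=(301,231),sq=(209,235),box=(274,161),stand=(416,228),bay=(425,180),bench=(350,180),rail=(384,262)).items(): print(n,np.round(np.nanmedian(W[v-2:v+3,u-2:u+3].reshape(-1,3),0)))
hsv=cv2.cvtColor(img,cv2.COLOR_BGR2HSV)
m=cv2.inRange(hsv,(12,60,110),(32,255,255)); m[:135]=0; m[290:]=0;m[:,:170]=0;m[:,465:]=0
m=cv2.morphologyEx(m,cv2.MORPH_CLOSE,np.ones((5,5)))
cs,_=cv2.findContours(m,cv2.RETR_EXTERNAL,cv2.CHAIN_APPROX_NONE)
o=img.copy()
for k in cs:
    if cv2.contourArea(k)<200: continue
    r=cv2.minAreaRect(k); b=cv2.boxPoints(r); print(np.round(r[0]),np.round(r[1]),r[2])
    for z in (10,28):
        X=ray(c,b,z); print(z,np.round(X[:,:2]).tolist(),'ctr',np.round(X.mean(0)), 'len',np.round([np.linalg.norm(X[0]-X[1]),np.linalg.norm(X[1]-X[2])]), np.degrees(np.arctan2(*(X[1]-X[0])[[1,0]])),np.degrees(np.arctan2(*(X[2]-X[1])[[1,0]])))
    cv2.polylines(o,[b.astype(int)],True,(0,0,255),1)
o=cv2.resize(o[130:290,170:470],None,fx=2.6,fy=2.6,interpolation=cv2.INTER_CUBIC); cv2.imwrite('pics/t1.png',o)
E
```

```text
cam [416.8009576  -64.11451278 930.82650673]
slim [467. -37.  29.]
sq [459. 155.  27.]
box [608.  18.  66.]
stand [ 468. -259.  110.]
bay [ 579. -306.    9.]
bench [ 581. -143.   -1.]
rail [ 402. -212.   27.]
[301. 233.] [34. 50.] 90.0
10 [[500.0, 17.0], [500.0, -90.0], [428.0, -90.0], [428.0, 16.0]] ctr [464. -37.  10.] len [107.  73.] -89.93346337133669 179.8802505431433
28 [[499.0, 16.0], [499.0, -90.0], [427.0, -90.0], [427.0, 15.0]] ctr [463. -37.  28.] len [105.  71.] -89.93346337133669 179.8802505431433
[204. 231.] [53. 44.] 11.309932708740234
10 [[434.0, 233.0], [526.0, 218.0], [504.0, 106.0], [412.0, 122.0]] ctr [469. 170.  10.] len [ 94. 114.] -8.983717845561136 -101.25200427523798
28 [[433.0, 227.0], [524.0, 213.0], [502.0, 103.0], [412.0, 118.0]] ctr [468. 165.  28.] len [ 92. 112.] -8.983717845561157 -101.25200427523795
[411. 211.] [ 49. 128.] 18.434947967529297
10 [[398.0, -177.0], [664.0, -270.0], [629.0, -372.0], [366.0, -275.0]] ctr [ 514. -273.   10.] len [281. 107.] -19.360525109051093 -108.85692350508539
28 [[399.0, -175.0], [659.0, -266.0], [625.0, -366.0], [367.0, -271.0]] ctr [ 512. -269.   28.] len [276. 105.] -19.360525109051085 -108.85692350508535
[272. 162.] [31. 27.] 90.0
10 [[654.0, 56.0], [654.0, -3.0], [585.0, -3.0], [585.0, 55.0]] ctr [620.  26.  10.] len [59. 69.] -89.84627020311852 -179.44688682726064
28 [[649.0, 54.0], [650.0, -4.0], [582.0, -5.0], [582.0, 53.0]] ctr [616.  25.  28.] len [58. 68.] -89.8462702031185 -179.44688682726064
```

View pics/t1.png

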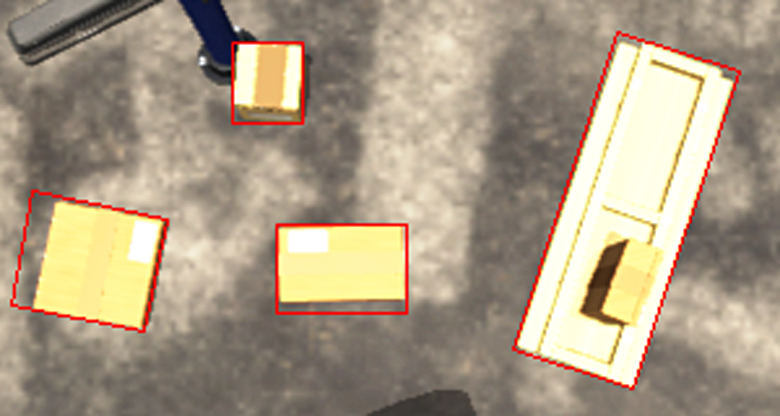

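Boxes came out loose where the mask took in side faces and shadow. I'll refine with the depth heights.

Run:
```python
from h import *
c=pickle.load(open('top0.pkl','rb')); W=cloud(c); Z=W[...,2]
def rect(m,name,z):
    n,l,st,_=cv2.connectedComponentsWithStats(m.astype(np.uint8)); i=1+np.argmax(st[1:,4]); P=W[l==i]
    k=cv2.findContours((l==i).astype(np.uint8),cv2.RETR_EXTERNAL,cv2.CHAIN_APPROX_NONE)[0][0]
    r=cv2.minAreaRect(P[:,:2].astype(np.float32)); print(name,len(P),np.round(r[0],1),np.round(r[1],1),round(r[2],1),'zmed',np.median(P[:,2]).round(1),'mean',P.mean(0).round(1))
    return P
def roi(u0,u1,v0,v1):
    m=np.zeros(Z.shape,bool); m[v0:v1,u0:u1]=1; return m
rect(roi(265,340,205,260)&(Z>20)&(Z<36),'slim',28)
rect(roi(170,245,195,270)&(Z>20)&(Z<36),'sq',28)
rect(roi(250,300,135,190)&(Z>58)&(Z<75),'box',66)
rect(roi(365,460,140,285)&(Z>100)&(Z<120),'stand',110)
rect(roi(365,460,140,285)&(Z>5),'rackall',28)
P=rect(roi(365,460,140,285)&(Z>22)&(Z<34),'rails',28)
B=rect(roi(365,460,140,285)&(Z>4)&(Z<16),'floor',10)
# bay floor: largest comp bounding in rack frame
```

```text
slim 1366 [467.3 -36. ] [59.1 99.3] 0.1 zmed 27.6 mean [467.3 -35.8  27.7]
sq 1788 [466.4 159.6] [88.9 88.4] 79.8 zmed 27.4 mean [466.  158.7  27.4]
box 603 [613.2  21.2] [49.7 50.5] 85.9 zmed 65.7 mean [612.6  20.8  65.7]
stand 488 [ 449.6 -253. ] [28.7 59.9] 67.1 zmed 109.8 mean [ 449.3 -252.3  109.6]
rackall 5832 [ 519.3 -214.5] [215.  293.7] 70.5 zmed 11.6 mean [ 509.6 -267.6   28.6]
rails 1459 [ 511.4 -272.8] [ 70.1 269.8] 70.4 zmed 27.7 mean [ 516.4 -270.9   27.6]
floor 1147 [ 574.1 -296.3] [ 46.3 118.2] 70.5 zmed 10.0 mean [ 573.8 -296.6   10. ]
```

Measurements from the depth masks:

| Item | Position (mm) | Yaw |
|---|---|---|
| Slim carton | (467, -36) | about 0 |
| Empty bay | (573.5, -295.5) | -19.5° |
| Standing carton | (450, -253) | not worked out |

I'll grip the carton across its 60 mm width with the tool tilted 40°. Then I'll turn it -90° about the jaw axis and come into the bay from the left.

```bash
python3 -m crank '[{"xyz":[24,39,0],"delta_rot":[0,0,0.1444]},{"xyz":[24,39,0],"delta_rot":[0,0,0.1444]},{"xyz":[24,39,0],"delta_rot":[0,0,0.1444]},{"xyz":[24,39,0],"delta_rot":[0,0,0.1444]},{"xyz":[24,39,0],"delta_rot":[0,0,0.1444]},{"xyz":[24,39,0],"delta_rot":[0,0,0.1444]},{"xyz":[24,39,0],"delta_rot":[0,0,0.1444]},{"xyz":[24,39,0],"delta_rot":[0,0,0.1444]}]' 0 40
python3 -c "
from station import observe
s=observe();print(s['joint_positions'].round(3),s['tcp_rot'].round(3))"
```

```text
time: 0.95
eef_pos: [414.2, -189.6, 253.3]
tcp_rot: [[-0.005, 1.0, 0.0], [1.0, 0.005, -0.0], [-0.0, 0.0, -1.0]]
contact_force: [1.2, -0.9, -0.7]
grip_width: 85.2
[-0.51   0.088  1.774 -0.     1.279 -0.515] [[-0.005  1.     0.   ]
 [ 1.     0.005 -0.   ]
 [-0.     0.    -1.   ]]
```

```bash
python3 -m crank '[{"xyz":[10,16,-5],"delta_rot":[0.14,0,0]},{"xyz":[10,16,-5],"delta_rot":[0.14,0,0]},{"xyz":[11,16,-5],"delta_rot":[0.14,0,0]},{"xyz":[11,16,-5],"delta_rot":[0.14,0,0]},{"xyz":[11,16,-5],"delta_rot":[0.138,0,0]},{"xyz":[0,0,0],"delta_rot":[0,0,0]}]'
python3 -c "
from station import observe,read_camera
import cv2,pickle
s=observe();print(s['joint_positions'].round(3),s['tcp_rot'].round(3).tolist(),s['eef_pos'])
c=read_camera('wrist');cv2.imwrite('pics/w1.png',c['img']);pickle.dump((s,c),open('w1.pkl','wb'))"
```

```text
time: 1.55
eef_pos: [466.5, -111.0, 226.1]
tcp_rot: [[0.004, 1.0, -0.003], [0.763, -0.001, 0.646], [0.646, -0.005, -0.763]]
contact_force: [0.2, -0.8, -0.1]
grip_width: 85.1
[-0.569  0.341  1.663  0.574  1.569 -0.696] [[0.004, 1.0, -0.003], [0.763, -0.001, 0.646], [0.646, -0.005, -0.763]] [ 466.5123685  -111.02625134  226.13642032]
```

View pics/w1.png

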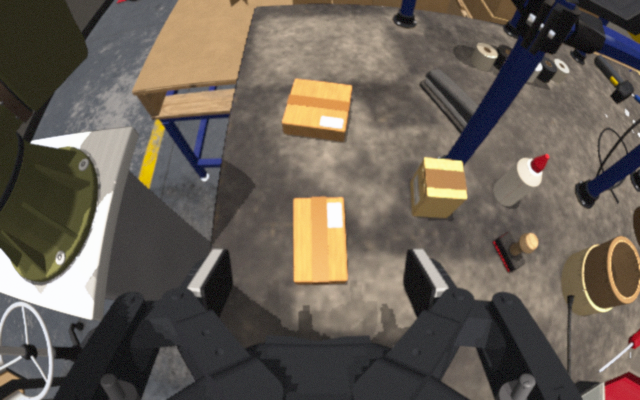

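Wrist view: the slim carton is at (320,240), between the open fingers. Pointing left drives J4 positive, so pointing right at the place pose will be negative. A 45° tilt keeps more margin to the J4 limit.

```bash
python3 -m crank '[{"xyz":[0,-1,-45],"delta_rot":[0.08,0,0]},{"xyz":[0.5,0,-45],"delta_rot":[0,0,0]},{"xyz":[0.5,0,-45],"delta_rot":[0,0,0]},{"xyz":[0,10,-16],"delta_rot":[0,0,0]},{"xyz":[0,0,0],"delta_rot":[0,0,0]},{"xyz":[0,0,0],"delta_rot":[0,0,0]}]'
python3 -c "
from station import observe,read_camera
import cv2,pickle
s=observe();print(s['joint_positions'].round(3),s['tcp_rot'].round(3).tolist(),s['eef_pos'])
c=read_camera('wrist');cv2.imwrite('pics/w2.png',c['img']);pickle.dump((s,c),open('w2.pkl','wb'))"
```

```text
time: 2.2
eef_pos: [468.0, -102.9, 78.6]
tcp_rot: [[-0.001, 1.0, 0.0], [0.714, 0.0, 0.7], [0.7, 0.001, -0.714]]
contact_force: [1.0, 0.3, -0.2]
grip_width: 85.5
[-0.574  0.588  1.737  0.646  1.356 -0.895] [[-0.001, 1.0, 0.0], [0.714, 0.0, 0.7], [0.7, 0.001, -0.714]] [ 468.0087588  -102.93534487   78.61596978]
```

View pics/w2.png

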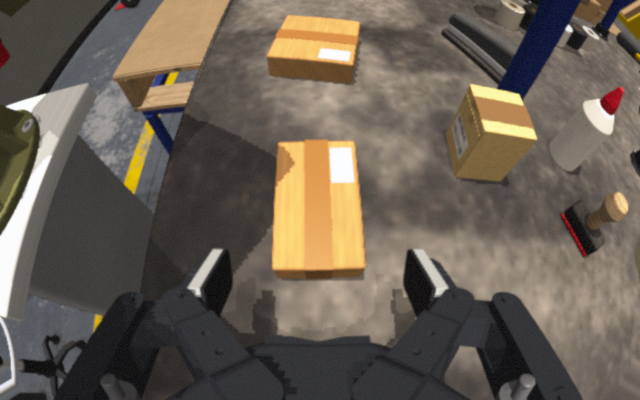

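Wrist view: the carton spans columns 273–363 and is centred between the pads (217–417). The near end is at row 275. Going down along the tool axis.

```bash
python3 -m crank '[{"xyz":[0,16,-17],"delta_rot":[0,0,0]},{"xyz":[0,16,-17],"delta_rot":[0,0,0]},{"xyz":[0,10,-12],"delta_rot":[0,0,0]},{"xyz":[0,5,-6],"delta_rot":[0,0,0]},{"xyz":[0,0,0],"delta_rot":[0,0,0]},{"xyz":[0,0,0],"delta_rot":[0,0,0]}]'
python3 -c "
from station import observe,read_camera
import cv2,pickle
c=read_camera('wrist');cv2.imwrite('pics/w3.png',c['img'])
c=read_camera('scene');cv2.imwrite('pics/s3.png',cv2.resize(c['img'][150:300,240:440],None,fx=4,fy=4))"
```

```text
time: 2.85
eef_pos: [468.1, -55.9, 26.0]
tcp_rot: [[0.0, 1.0, 0.001], [0.713, -0.001, 0.701], [0.701, 0.001, -0.713]]
contact_force: [0.6, 0.2, 0.1]
grip_width: 85.4
```

View pics/w3.png

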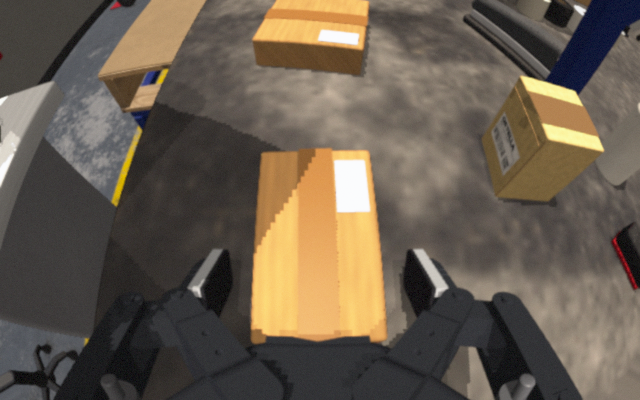

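View pics/s3.png

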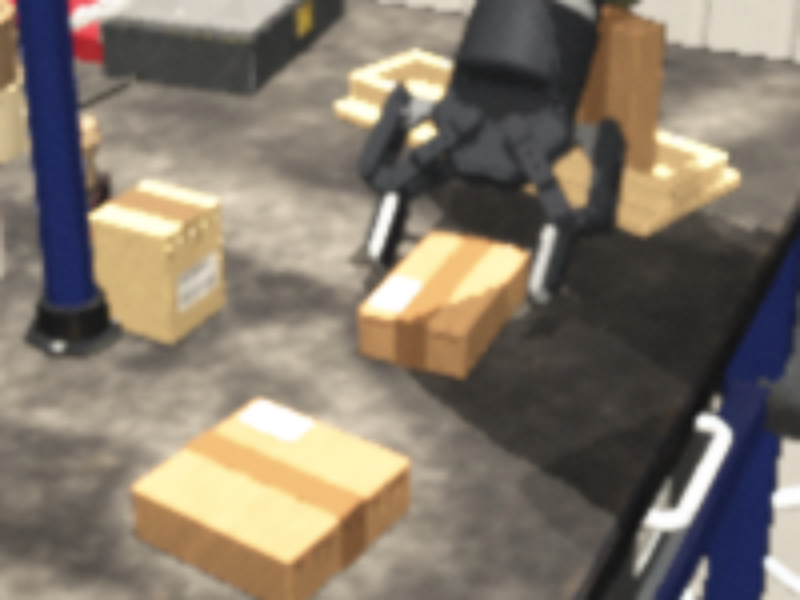

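Both fingers straddle the carton and none of them touches anything. Closing.

```bash
python3 -m crank '[{"xyz":[0,0,0],"delta_rot":[0,0,0]},{"xyz":[0,0,0],"delta_rot":[0,0,0]},{"xyz":[0,0,0],"delta_rot":[0,0,0]},{"xyz":[0,0,0],"delta_rot":[0,0,0]},{"xyz":[0,0,0],"delta_rot":[0,0,0]},{"xyz":[0,0,0],"delta_rot":[0,0,0]}]' 1 50
python3 -c "
from station import observe,read_camera
import cv2,pickle
c=read_camera('wrist');cv2.imwrite('pics/w4.png',c['img'])"
```

```text
time: 3.55
eef_pos: [467.9, -55.7, 25.8]
tcp_rot: [[0.0, 1.0, 0.001], [0.712, -0.001, 0.702], [0.702, 0.0, -0.712]]
contact_force: [-1.1, -3.3, 6.0]
grip_width: 59.0
```

View pics/w4.png

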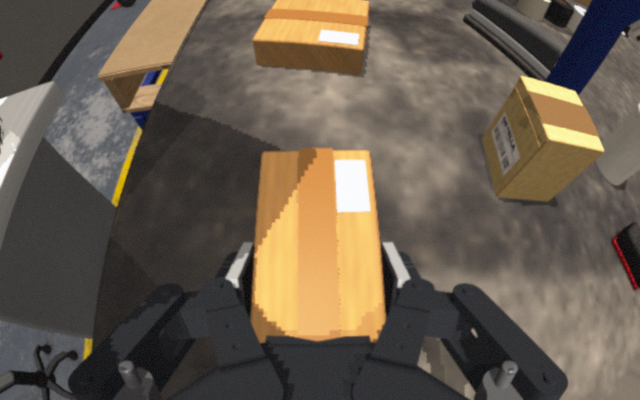

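Gripped at 59 mm, with almost no force on the tool. Lifting, then turning.

```bash
python3 -m crank '[{"xyz":[0,0,20],"delta_rot":[0,0,0]},{"xyz":[0,0,40],"delta_rot":[0,0,0]},{"xyz":[0,0,45],"delta_rot":[0,0,0]},{"xyz":[0,-10,30],"delta_rot":[-0.13,0,0]},{"xyz":[0,-10,20],"delta_rot":[-0.13,0,0]},{"xyz":[0,-10,20],"delta_rot":[-0.13,0,0]},{"xyz":[0,-10,0],"delta_rot":[-0.13,0,0]},{"xyz":[0,-10,0],"delta_rot":[-0.13,0,0]}]'
python3 -c "
from station import observe
s=observe();print(s['joint_positions'].round(3))"
```

```text
time: 4.4
eef_pos: [467.9, -106.1, 201.5]
tcp_rot: [[0.001, 1.0, 0.003], [0.993, -0.001, 0.122], [0.122, 0.003, -0.993]]
contact_force: [-0.4, 0.0, -2.2]
grip_width: 59.0
[-0.353  0.211  1.763  0.123  1.21  -0.398]
```

```bash
python3 -m crank '[{"xyz":[12,-18,0],"delta_rot":[-0.132,0,0]},{"xyz":[12,-18,0],"delta_rot":[-0.132,0,0]},{"xyz":[12,-18,0],"delta_rot":[-0.132,0,0]},{"xyz":[12,-18,0],"delta_rot":[-0.132,0,0]},{"xyz":[12,-18,0],"delta_rot":[-0.131,0,0]},{"xyz":[12,-18,0],"delta_rot":[-0.131,0,0]},{"xyz":[12,-18,0],"delta_rot":[-0.131,0,0]},{"xyz":[0,0,0],"delta_rot":[0,0,0]}]'
python3 -c "
from station import observe
s=observe();print(s['joint_positions'].round(3))"
```

```text
time: 5.2
eef_pos: [551.7, -231.4, 198.3]
tcp_rot: [[-0.002, 1.0, -0.002], [0.7, -0.0, -0.714], [-0.714, -0.003, -0.7]]
contact_force: [0.1, 0.8, -1.4]
grip_width: 58.9
[-0.196  0.444  1.625 -0.906  1.098  0.249]
```

```bash
python3 -m crank '[{"xyz":[7,-13,0],"delta_rot":[0,0,-0.113]},{"xyz":[7,-13,0],"delta_rot":[0,0,-0.113]},{"xyz":[7,-13,0],"delta_rot":[0,0,-0.114]},{"xyz":[5,-14,-8],"delta_rot":[0,0,0]},{"xyz":[0,0,0],"delta_rot":[0,0,0]},{"xyz":[0,0,0],"delta_rot":[0,0,0]}]'
python3 -c "
from station import observe,read_camera
import cv2,pickle
s=observe();print(s['joint_positions'].round(3),s['tcp_rot'].round(3).tolist(),s['eef_pos'])
for n in ('wrist','scene','top'):
  s=observe();c=read_camera(n);cv2.imwrite(f'pics/{n}5.png',c['img']);pickle.dump((s,c),open(n+'5.pkl','wb'))"
```

```text
time: 5.8
eef_pos: [577.0, -284.2, 191.7]
tcp_rot: [[0.233, 0.943, -0.237], [0.663, -0.332, -0.671], [-0.711, -0.001, -0.703]]
contact_force: [0.3, 0.6, -1.4]
grip_width: 58.9
[-0.268  0.628  1.354 -0.818  1.335  0.345] [[0.233, 0.943, -0.237], [0.663, -0.332, -0.671], [-0.711, -0.001, -0.703]] [ 576.98179382 -284.24868695  191.71906661]
```

View pics/scene5.png

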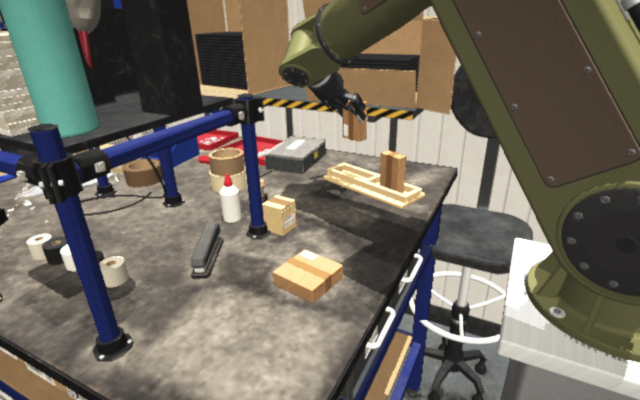

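View pics/wrist5.png

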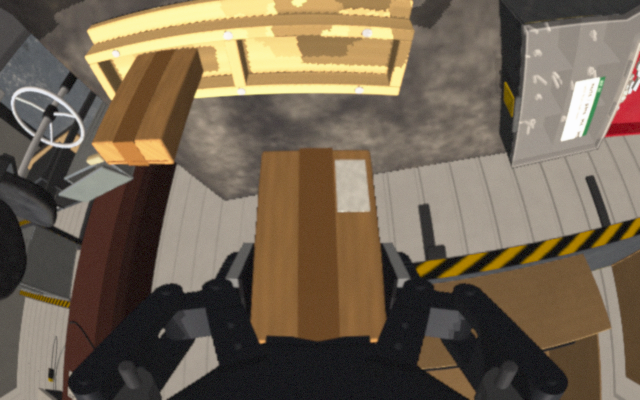

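View pics/top5.png

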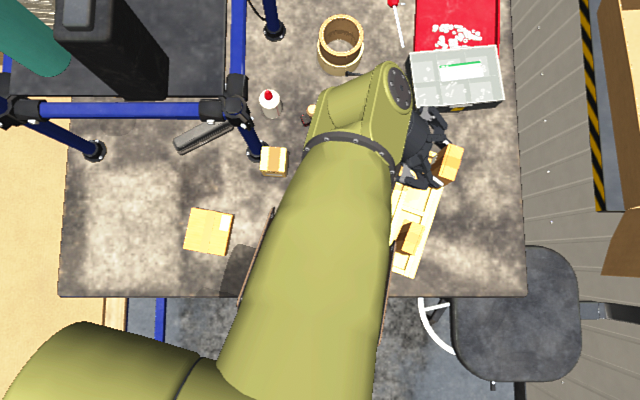

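Wrist view: the carton looks the same as at grasp time (columns 260–380, end at row 150), so it hasn't slipped. Now I'll check its measured pose and the arm's clearance.

Run:
```python
from h import *
s,c=pickle.load(open('top5.pkl','rb')); W=cloud(c); Z=W[...,2]
m=np.zeros(Z.shape,bool); m[135:190,430:475]=1; m&=(Z>212)&(Z<232)
n,l,st,_=cv2.connectedComponentsWithStats(m.astype(np.uint8)); i=1+np.argmax(st[1:,4]);P=W[l==i]
print(len(P),cv2.minAreaRect(P[:,:2].astype(np.float32)),P.mean(0), 'zplane',np.linalg.lstsq(np.c_[P[:,:2]-P[:,:2].mean(0),np.ones(len(P))],P[:,2],rcond=None)[0])
# side: scene cloud of held carton
s,c2=pickle.load(open('scene5.pkl','rb')); W2=cloud(c2)
# arm points bounding: z<300 with y>-200 , x>500
A=W[(Z>70)&(W[...,0]>520)&(W[...,0]<800)&(W[...,1]>-230)&(W[...,1]<-20)]
print('arm min z of seen top',A[:,2].min().round(),A[:,1].max().round())
A=W[60:190,300:420].reshape(-1,3); A=A[A[:,2]>150]; print(A.min(0).round(),A.max(0).round())
S=W2[20:140,270:390].reshape(-1,3); S=S[(S[:,2]>120)&(S[:,0]>450)&(S[:,0]<800)&(S[:,1]>-300)]; print('scene',S.min(0).round(),S.max(0).round())
# standing, square, box check
for n,(u,v) in dict(sq=(209,235),box=(274,155)).items(): print(n,W[v,u].round())
```

```text
641 ((573.2163696289062, -294.272216796875), (28.816720962524414, 60.99129867553711), 70.19669342041016) [ 571.9957832  -292.80720975  222.36067542] zplane [-1.92787118e-02 -7.05075905e-02  2.22360675e+02]
arm min z of seen top 70.0 -45.0
[ 417. -243.  205.] [674. -47. 931.]
scene [ 450. -298.  120.] [669. -21. 419.]
sq [458. 155.  28.]
box [620.  18.  69.]
```

Run:
```python
from h import *
s,c2=pickle.load(open('scene5.pkl','rb')); W2=cloud(c2)
S=W2[20:160,240:400].reshape(-1,3); S=S[(S[:,2]>40)&(S[:,0]>430)&(S[:,0]<900)&(S[:,1]>-350)&(S[:,1]<20)]
for a,b in ((-60,20),(-100,-60),(-150,-100),(-200,-150),(-250,-200),(-350,-250)):
    q=S[(S[:,1]>a)&(S[:,1]<b)]; print(a,b,len(q),np.percentile(q[:,2],[0,2,10]).round() if len(q) else '')
P=proj(c2,[[573,-295,60]]);print(P)
```

```text
-60 20 1781 [349. 357. 366.]
-100 -60 1962 [293. 299. 312.]
-150 -100 920 [ 74.  90. 289.]
-200 -150 613 [ 91. 241. 250.]
-250 -200 635 [ 91.  97. 106.]
-350 -250 1319 [40. 42. 47.]
[[353.68220248 159.51621423]]
```

Everything clears. Carton is at (573,-294.5), over the bay and aligned with it. Lowering.

```bash
python3 -m crank '[{"xyz":[0,-1,-30],"delta_rot":[0,0,0]},{"xyz":[0,0,-30],"delta_rot":[0,0,0]},{"xyz":[0.5,0,-25],"delta_rot":[0,0,0]},{"xyz":[0,0,-10],"delta_rot":[0,0,0]},{"xyz":[0,0,0],"delta_rot":[0,0,0]},{"xyz":[0,0,0],"delta_rot":[0,0,0]}]'
python3 -c "
from station import observe,read_camera
import cv2,pickle
s=observe();print(s['joint_positions'].round(3))
for n in ('wrist','scene'):
  c=read_camera(n);i=c['img'];cv2.imwrite(f'pics/{n}6.png',cv2.resize(i[100:220,290:450],None,fx=5,fy=5) if n=='scene' else i)"
```

```text
time: 6.55
eef_pos: [578.7, -285.3, 98.7]
tcp_rot: [[0.236, 0.943, -0.236], [0.661, -0.333, -0.672], [-0.712, 0.002, -0.702]]
contact_force: [0.2, -0.2, -1.1]
grip_width: 59.2
[-0.268  0.752  1.388 -0.855  1.227  0.472]
```

View pics/scene6.png

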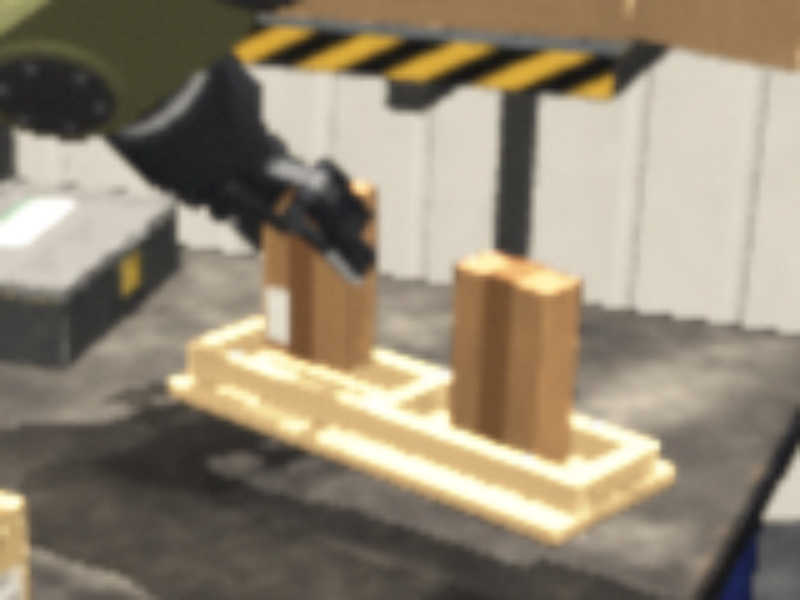

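View pics/wrist6.png

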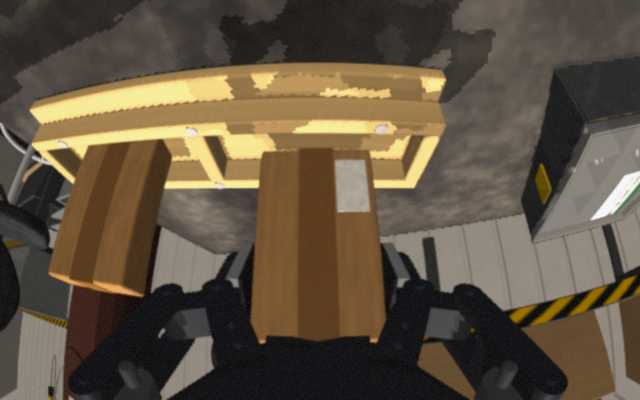

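The carton's foot is just above the rails and inside the bay on both views. Lowering slowly to the floor.

```bash
python3 -m crank '[{"xyz":[-0.5,0,-6],"delta_rot":[0,0,0]},{"xyz":[0,0,-6],"delta_rot":[0,0,0]},{"xyz":[0,0,-4],"delta_rot":[0,0,0]},{"xyz":[0,0,-1.5],"delta_rot":[0,0,0]},{"xyz":[0,0,0],"delta_rot":[0,0,0]},{"xyz":[0,0,0],"delta_rot":[0,0,0]}]'
```

```text
time: 7.25
eef_pos: [577.6, -285.4, 79.9]
tcp_rot: [[0.235, 0.943, -0.238], [0.661, -0.334, -0.672], [-0.713, 0.0, -0.701]]
contact_force: [-2.5, 1.5, 2.6]
grip_width: 58.8
```

```bash
python3 -m crank '[{"xyz":[0,0,-1],"delta_rot":[0,0,0]},{"xyz":[0,0,0],"delta_rot":[0,0,0]}]'
```

```text
time: 7.45
eef_pos: [577.7, -285.4, 79.8]
tcp_rot: [[0.235, 0.942, -0.238], [0.66, -0.335, -0.672], [-0.713, 0.001, -0.701]]
contact_force: [-5.3, 3.8, 10.9]
grip_width: 59.0
```

Floor contact, about 11 N up at foot height 10 mm. Releasing.

```bash
python3 -m crank '[{"xyz":[0,0,0.5],"delta_rot":[0,0,0]},{"xyz":[0,0,0],"delta_rot":[0,0,0]},{"xyz":[0,0,0],"delta_rot":[0,0,0]},{"xyz":[0,0,0],"delta_rot":[0,0,0]},{"xyz":[0,0,0],"delta_rot":[0,0,0]},{"xyz":[0,0,0],"delta_rot":[0,0,0]}]' 0
python3 -c "
from station import observe,read_camera
import cv2,pickle
for n in ('wrist','scene'):
  c=read_camera(n);i=c['img'];cv2.imwrite(f'pics/{n}7.png',cv2.resize(i[100:220,290:450],None,fx=5,fy=5) if n=='scene' else i)"
```

```text
time: 8.05
eef_pos: [577.6, -285.3, 79.2]
tcp_rot: [[0.235, 0.943, -0.238], [0.661, -0.334, -0.672], [-0.712, 0.0, -0.702]]
contact_force: [0.1, -0.2, -0.3]
grip_width: 85.3
```

View pics/scene7.png

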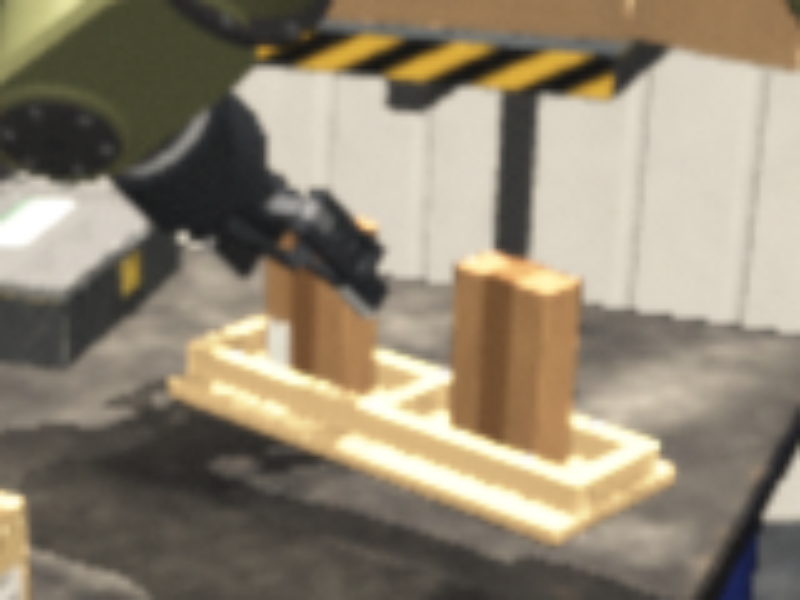

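View pics/wrist7.png

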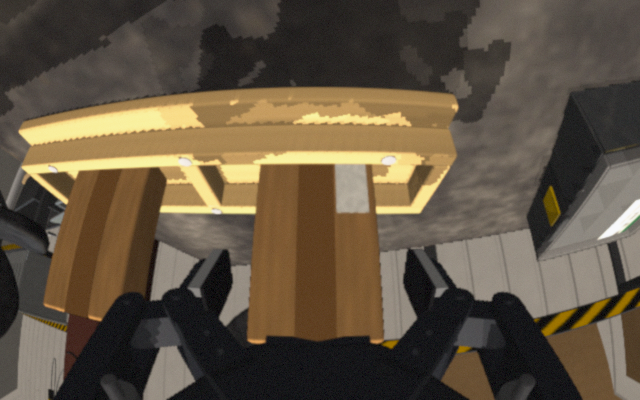

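Released: the carton stands and both pads are clear (217 and 420, carton spanning 250–383). Backing straight out along the tool axis.

```bash
python3 -m crank '[{"xyz":[2.4,6.7,7],"delta_rot":[0,0,0]},{"xyz":[4.8,13.4,14],"delta_rot":[0,0,0]},{"xyz":[4.8,13.4,14],"delta_rot":[0,0,0]},{"xyz":[4.8,13.4,14],"delta_rot":[0,0,0]},{"xyz":[4.8,13.4,14],"delta_rot":[0,0,0]},{"xyz":[4.8,13.4,14],"delta_rot":[0,0,0]},{"xyz":[0,10,30],"delta_rot":[0,0,0]},{"xyz":[-20,0,35],"delta_rot":[0,0,0]}]'
python3 -m crank '[{"xyz":[-25,10,35],"delta_rot":[0,0,0]},{"xyz":[-40,15,10],"delta_rot":[0,0,0]},{"xyz":[-40,20,0],"delta_rot":[0,0,0]},{"xyz":[-40,20,0],"delta_rot":[0,0,0]},{"xyz":[0,0,0],"delta_rot":[0,0,0]},{"xyz":[0,0,0],"delta_rot":[0,0,0]}]'
python3 - <<'E'
from h import *
from station import read_camera
c=read_camera('top'); cv2.imwrite('pics/top8.png',c['img']); W=cloud(c); Z=W[...,2]
def rect(u0,u1,v0,v1,a,b,name):
    m=np.zeros(Z.shape,bool); m[v0:v1,u0:u1]=1; m&=(Z>a)&(Z<b)
    n,l,st,_=cv2.connectedComponentsWithStats(m.astype(np.uint8))
    for i in range(1,n):
        if st[i,4]>80:
            P=W[l==i]; r=cv2.minAreaRect(P[:,:2].astype(np.float32)); print(name,len(P),np.round(r[0],1),np.round(r[1],1),round(r[2],1),P[:,2].mean().round(1))
rect(365,470,140,285,100,120,'tops')
rect(170,245,195,270,20,36,'sq'); rect(250,300,135,190,58,75,'box')
c=read_camera('scene'); cv2.imwrite('pics/scene8.png',cv2.resize(c['img'][100:220,290:450],None,fx=5,fy=5))
E
```

```text
time: 8.95
eef_pos: [584.8, -199.8, 221.7]
tcp_rot: [[0.233, 0.943, -0.237], [0.662, -0.332, -0.672], [-0.712, -0.001, -0.702]]
contact_force: [0.7, 0.0, 0.1]
grip_width: 85.5
time: 9.55
eef_pos: [439.2, -136.1, 267.3]
tcp_rot: [[0.235, 0.943, -0.236], [0.662, -0.333, -0.672], [-0.712, 0.002, -0.702]]
contact_force: [0.8, 0.1, 0.3]
grip_width: 85.3
tops 470 [ 572.2 -294.9] [28.7 60.4] 69.8 109.4
tops 485 [ 449.4 -253.1] [28.8 59.7] 67.9 109.5
```

View pics/scene8.png

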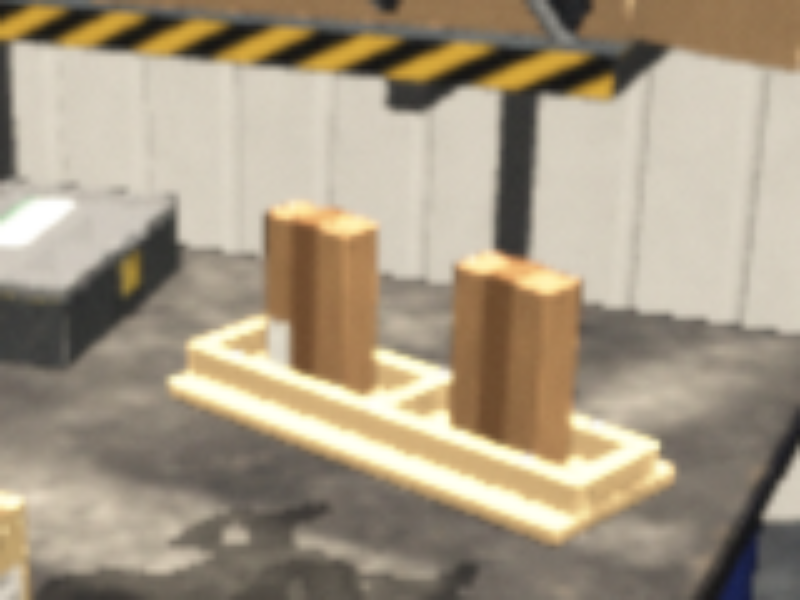

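View pics/top8.png

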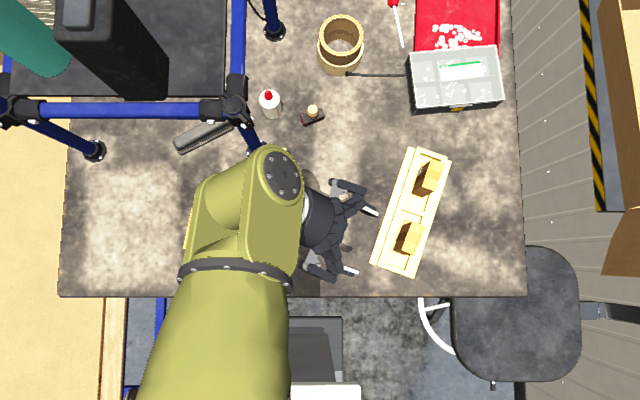

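Both cartons stand upright in the rack. The new one's top is at (572.2, -294.9), z 109.4, right on the bay centre. The arm hides the square carton and small box from the top camera, so I'll compare them in the scene view before handing in.

Run:
```python
from h import *
from station import read_camera,observe
a=pickle.load(open('scene0.pkl','rb')); c=read_camera('scene'); cv2.imwrite('pics/scene9.png',c['img'])
for n,(u0,u1,v0,v1) in dict(sq=(265,350,245,305),box=(262,300,190,238)).items():
    d=np.abs(a['img'][v0:v1,u0:u1].astype(int)-c['img'][v0:v1,u0:u1]).mean()
    D=np.abs(a['depth'][v0:v1,u0:u1]-c['depth'][v0:v1,u0:u1]); 
    sh,_=cv2.phaseCorrelate(*[cv2.cvtColor(x['img'][v0:v1,u0:u1],cv2.COLOR_BGR2GRAY).astype(np.float32) for x in (a,c)])
    print(n,d.round(1),'depth diff med/90%',np.percentile(D,[50,90]).round(1),'shift',np.round(sh,2))
print(observe()['contact_force'])
```

```text
sq 7.8 depth diff med/90% [1.2 2.9] shift [-0.02  0.01]
box 6.2 depth diff med/90% [1.5 3.8] shift [ 0.24 -0.06]
[-0.60200924  0.05188903 -0.8241947 ]
```

View pics/scene9.png

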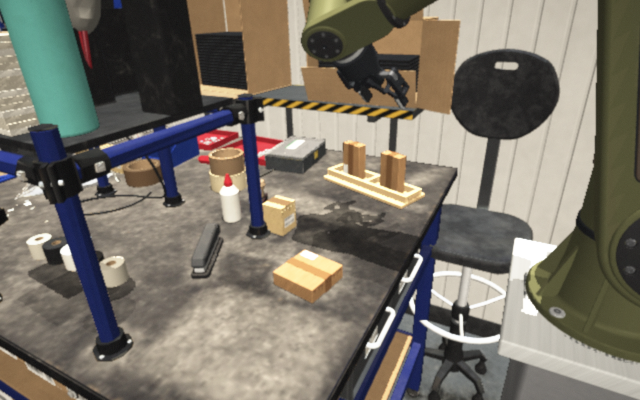

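The square carton (308,275) and small box (280,214) haven't moved, both cartons stand in the rack (355,160 and 393,172), and the arm is in free air.

```bash
python3 -c "
from station import sign_off
print(sign_off())"
```

```text
the job is handed in; nothing more can be done
None
```

The slim carton now stands upright on a short end in the empty bay, released, with the arm backed off into free air. I handed the job in at about 10 s; no verdict is reported.

I gripped it across its 60 mm width with the tool tilted 45°. I then turned it 90° about the jaw axis, lowered it to light floor contact (about 11 N), let go and backed out along the tool axis.

Last checks before handing in:
- **Carton in the bay:** its top centre measured (572.2, -294.9), about 1.3 mm from the bay centre I measured. The top was at z 109.4 mm against 110 expected, so the foot is on the floor. Its yaw was within 1° of the rack's.
- **Standing carton:** it moved less than 1 mm.
- **Square carton and small box:** the arm hid them from the top camera, so I compared them only in the scene view. There they shifted less than 0.3 px and stand as before.
- **Contact:** the force on the tool was about 1 N, which is just noise.

I didn't measure the carton's tilt directly after release. I judged it upright from the scene view and the size and height of its top face. An earlier plane fit to the top face while it was held suggested about 4°, which I took as edge noise and didn't follow up; the limit is 10°. No other check failed or disagreed.

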